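Weigh a tub of press stones on the spring scale

TASK

Weigh the white tub of stones: lift it by its green grip, hang its handle bar in the trough of the spring scale's hook, and keep hold while you let the hook sink slowly until the spring carries the whole weight, so that the pointer neither jumps nor bounces when you let go. Leave the tub hanging level and still, clear of everything else; keep it upright on the way, never force the hook, and leave the cup, the glue bottle and the wooden mould where they are.

Things in the scene. Friction and masses are not known exactly. Their poses are not given: they have to be found in the camera images.
- tub: Loose white square plastic tub, 100 x 100 x 60 mm, full of stones, with a green grip on a stiff steel handle; total height 163 mm. Its weight is unknown, 200 to 920 g. Origin at the centre of its underside, z up, x along the handle bar. The handle is fixed to the walls at x = -52 and +52 mm.
- tub_grip (a point): Point at which to grasp the green grip, 145 mm above the tub's underside and 40 mm above the bar's centre line; axes as the tub's. The grip is a square block 26 x 26 mm, 44 mm tall (119 to 163 mm above the underside), sides parallel to the tub's, on a 10 mm round stem above the middle of the bar.
- bar_mid (a point): Middle of the handle bar's centre line, 105 mm above the tub's underside. The bar is round, 8 mm thick, straight from -36 to +36 mm along local x; 45 mm of free space between it and the tub's rim.
- scale: Spring scale, fixed: blue square column 44 x 44 mm, 315 mm tall, on a grey base plate 170 x 200 x 12 mm. Origin under the column's axis on the table, z up. The hook arm sticks out along the scale's local -y. A red pointer on the column's +x and -x faces moves down a white marked plate with the hook.
- hook_seat (a point): Where the bar's centre line lies when seated (axes as the scale's; bar along x, either way round): 120 mm from the column's axis along -y, 254 mm above the table unloaded; sinks with the hook. The hook is a strap 24 mm wide along x, a trough open above: flat floor 13 mm across, 4 mm below this point, sides sloping out to 35 mm apart 9 mm above it; outer lip red.
- pan_hook (a joint): How far hook and pointer have sunk, m: 0 unloaded, grows downward, stop at 0.105. Spring 100 N/m: 9.8 mm for each 100 g hung on it, so 20 to 90 mm for this tub. Lightly damped: it bounces if let go suddenly before, or pushed beyond, the depth where the spring carries just the tub's weight.
- mould: Bystander: wooden paper mould lying flat, 150 x 200 x 16 mm, with a brown mesh. Origin at the centre of its underside.
- glue: Bystander: white squeeze bottle with a blue cap, 56 mm across, 150 mm tall, standing. Origin at the centre of its underside.
- cup: Bystander: small clear cup with a few pebbles, 68 mm across, 42 mm tall. Origin at the centre of its underside.

How it is judged:
By the outcome, as a careful person would: the job done as asked, in the order asked, and still so for the second after the job is handed in, with the robot touching nothing.
It also fails if it takes over 54 s, if anything falls off the work surface, if the arm or the gripper's body presses on something with over 40 N, if the wrist force passes 120 N, or if a joint passes its speed limit or range.

ROBOT

A 6-joint arm with a two-finger parallel gripper is mounted at the origin on the work surface. World frame = base frame: x ahead of the robot, y to its left, z up, the work surface at z = 0. Lengths are in m, angles in rad, forces in N, time in s.
With the tool pointing down it reaches from about 0.425 to 0.95 m from the base axis. Payload 3.5 kg.
Tool frame: the origin (TCP) lies on the centre line of the jaws, within the pads' length; the fingertips stand 8 mm ahead of it and the grasp point (between the pads) lies 11 mm behind it; z points along the fingers, y is the line along which they close (so a half turn about z gives the same grasp; the last joint's range is limited). The gripper opens to 85 mm and grips with 20 to 120 N. Pads are 22 mm wide; open, the fingers measure 114 mm over their backs; the gripper's body (76 mm by 85 mm) begins 54 mm behind the grasp point. The pads swing forward as they close: fully open they stand 13 mm farther back than shut.
Start: joints at [-1.404, 0.286, 1.577, -0, 1.279, -0.15], TCP at [0.21, -0.641, 0.239] pointing down, gripper open.
Joint ranges: [-2.77, 2.77], [-0.9, 2.22], [0.21, 2.48], [-1.53, 4.67], [0.24, 2.81], [-2.84, 2.84]. Speed limits (rad/s): [2.79, 2.79, 3.14, 3.14, 3.14, 3.14].

INTERFACE

Orientations are given as a unit quaternion [x, y, z, w].
In Python, from plant import ctrl gives the robot as it stands. The module is installed in compiled form; this text tells all that it offers.
- The arm moves only by the tool send_rows, never from a script. Its argument "steps" is a list of rows, each a list of 5 numbers: the shift along the tool's x, y, z in m, then the turn about the tool's z in degrees, then the opening, from -1 (shut) to 1 (fully open). A call has 1 to 12 rows; each row is the pose to reach, as a shift and turn from the pose commanded when the call began, along the tool's axes at that moment; what a row does not reach only later rows make up. A row lasts 1/10 s, in which the tool goes at most 50 mm and 8.59 degrees, less where a joint would pass 70% of its speed; a pose out of reach is approached as far as the arm can. A call with a gripper value outside its range is refused whole. The fingers move at their own pace and stop on an object; "squeeze" is the grip in N (left out, the last holds). Time passes only in rows, so rows that repeat a pose let the fingers close. It gives the time, the measured TCP pose, the force, the opening and the grip force at its end, in the units of the state.
- ctrl.get_state(): the state, without advancing time (a new reading comes with each control period).
- ctrl.read_camera(name): name is "scene" or "side" or "wrist"; returns the picture (384x512x3 uint8, red, green, blue); there is no depth.
- ctrl.calibration(name): a dict with "intrinsics" (3x3 intrinsics, pixels), "extrinsics" (4x4, takes a point from world to camera coordinates); the wrist camera has in their place "tool_from_camera" (4x4, takes a point from camera to tool coordinates, whose origin is the TCP and whose axes are the flange's). Camera axes: x right, y up, looking along -z (the intrinsics and any distortion apply to the point x, -y, -z); pixel columns grow to the right and rows downward; lengths in m; the calibration is good to about 2 mm. The wrist camera is an equidistant fisheye: a pixel r from the principal point sees the ray r / f radians off the axis. A picture is of the moment at which its call begins: read the wrist's pose just before it. calibration takes no time and is no camera call.
- ctrl.sign_off(): hands the job in; it is judged then, once.
The state is a dict: "time": time; "qpos": joint angles; "dq": joint speeds; "joint_efforts": joint torques, N m; "eef_pos": TCP position; "tcp_rot": TCP orientation; "contact_force": force on the tool from outside, world axes, zero at the start; "wrist_torque": the same for the moment, N m; "opening": opening from 0.0 (shut) to 1.0 (fully open); "finger_force": force on a finger pad.
Only numpy, scipy, OpenCV 4.12 (cv2) and the standard library are available. Lean on these libraries where they do the work, as an engineer would, in place of code of your own. Each camera call takes 0.05 s, during which the arm holds its last target. There are 200 camera calls.

## Working session

There is one attempt and no reset: what is moved stays moved. The work goes in short steps, Python scripts to look and compute and a tool call to move; the robot and the scene stay as the last step left them, time stands still between calls to the robot, and variables do not carry over. Pictures are saved under pics/ and viewed, at most 10 in all, crops included, and the job is handed in when it is done.

Besides the shell and the picture viewer there is one more tool, called in YAML: its name, and indented under it one key for each argument. send_rows: Moves the arm, as the interface text tells. Its arguments: {"type":"object","properties":{"steps":{"type":"array","items":{"type":"array","items":{"type":"number"}}},"squeeze":{"type":"number"}},"required":["steps"]}

```bash
mkdir -p pics
python3 - <<'E'
from plant import ctrl
import cv2,numpy as np
np.set_printoptions(precision=4,suppress=True)
ims=[]
for n in("scene","side"):
    im=ctrl.read_camera(n); cv2.imwrite(f"pics/{n}0.png",im[:,:,::-1]); c=ctrl.calibration(n); print(n,c)
s=ctrl.get_state(); print(s)
im=ctrl.read_camera("wrist"); cv2.imwrite("pics/wrist0.png",im[:,:,::-1]); print(ctrl.calibration("wrist"))
E
```

```text
scene {'intrinsics': array([[353.7379,   0.    , 256.131 ],
       [  0.    , 353.7379, 188.0425],
       [  0.    ,   0.    ,   1.    ]]), 'extrinsics': array([[-0.785 ,  0.6193,  0.0183,  0.4632],
       [-0.3516, -0.4695,  0.8099,  0.0733],
       [ 0.5101,  0.6293,  0.5863, -1.3694],
       [ 0.    ,  0.    ,  0.    ,  1.    ]])}
side {'intrinsics': array([[373.5198,   0.    , 251.9305],
       [  0.    , 373.5198, 195.0373],
       [  0.    ,   0.    ,   1.    ]]), 'extrinsics': array([[-0.9474, -0.3193, -0.0228,  0.5695],
       [ 0.1677, -0.5559,  0.8142, -0.252 ],
       [-0.2726,  0.7675,  0.5802, -0.9878],
       [ 0.    ,  0.    ,  0.    ,  1.    ]])}
{'time': 0.1, 'qpos': array([-1.404 ,  0.2871,  1.578 ,  0.    ,  1.2786, -0.15  ]), 'dq': array([-0.0002, -0.0016, -0.0016,  0.0009, -0.0003,  0.0007]), 'joint_efforts': array([  0.0005, -40.73  , -29.3699,  -0.0002,   0.0034,  -0.    ]), 'eef_pos': array([ 0.2102, -0.6408,  0.238 ]), 'tcp_rot': array([ 0.9875,  0.1577, -0.    , -0.0011]), 'contact_force': array([ 0.104 ,  0.1057, -0.6915]), 'wrist_torque': array([ 0.0039,  0.0135, -0.0028]), 'finger_force': 0.0, 'opening': 1.0031563165920019}
{'intrinsics': array([[297.3186,   0.    , 255.6394],
       [  0.    , 297.3186, 194.7309],
       [  0.    ,   0.    ,   1.    ]]), 'tool_from_camera': array([[ 0.0009,  0.9546,  0.2979,  0.0767],
       [ 1.    , -0.001 ,  0.0003,  0.0002],
       [ 0.0006,  0.2979, -0.9546, -0.1348],
       [ 0.    ,  0.    ,  0.    ,  1.    ]])}
```

View pics/scene0.png

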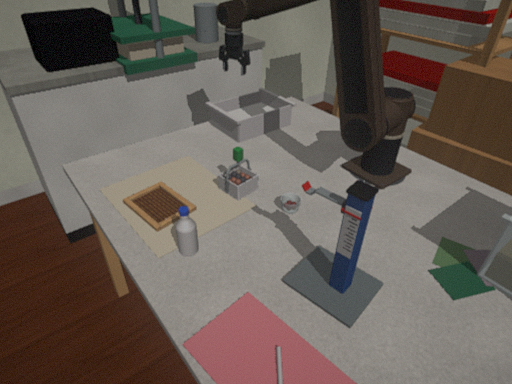

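View pics/side0.png

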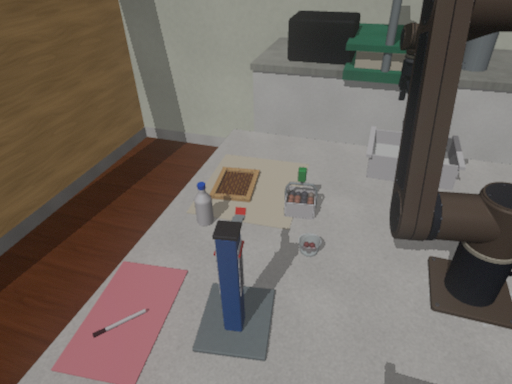

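Scene: the grip is at about (238,154), the red hook lip at (307,187) and the column at (350,245). Side: the grip is at (302,174), the lip at (240,212) and the column at (231,280). I'll zoom in on both.

Run:
```python
import cv2,numpy as np
a=cv2.imread("pics/scene0.png");b=cv2.imread("pics/side0.png")
r=lambda im,x,y,w,h,W,H:cv2.resize(im[y:y+h,x:x+w],(W,H),interpolation=cv2.INTER_CUBIC)
top=np.hstack([r(a,210,140,100,75,400,300),r(a,275,170,120,160,225,300)])
bot=np.hstack([r(b,260,155,80,75,320,300),r(b,185,190,100,165,182,300)])
w=800
p=lambda im:np.hstack([im,np.zeros((300,w-im.shape[1],3),np.uint8)])
cv2.imwrite("pics/z0.png",np.vstack([p(top),p(bot)]))
for n,im in(("scene",a),("side",b)):
    B,G,R=[im[...,i].astype(int) for i in range(3)]
    for k,m in(("green",(G>R+35)&(G>B+20)),("red",(R>G+80)&(R>B+80)),("blue",(B>R+50)&(B>G+35))):
        nn,l,st,ce=cv2.connectedComponentsWithStats(m.astype(np.uint8))
        for i in range(1,nn):
            if st[i,4]>12: print(n,k,st[i],ce[i].round(1))
```

```text
scene green [112  17  40  18 208] [129.3  25.8]
scene green [160  17  18  16  78] [166.2  23.8]
scene green [175  23   6   7  15] [177.8  26.6]
scene green [123  33   7   5  13] [126.3  35.2]
scene green [144  58  11   4  15] [148.8  59.3]
scene green [233 147  10  14  79] [238.3 152.7]
scene red [483   9  14   9  42] [490.7  12.2]
scene red [303 182   8   8  41] [306.4 185.7]
scene blue [179 206   9  10  77] [183.2 210.5]
side green [359  24  28  22 322] [374.5  34.4]
side green [390  71  10   3  14] [394.1  72.1]
side green [299 168   7  14  88] [301.9 173.9]
side red [236 208   9   6  54] [240.  210.5]
side blue [197 182   8   8  50] [200.6 185.3]
side blue [221 281  19  50 538] [230.4 306.2]
```

View pics/z0.png

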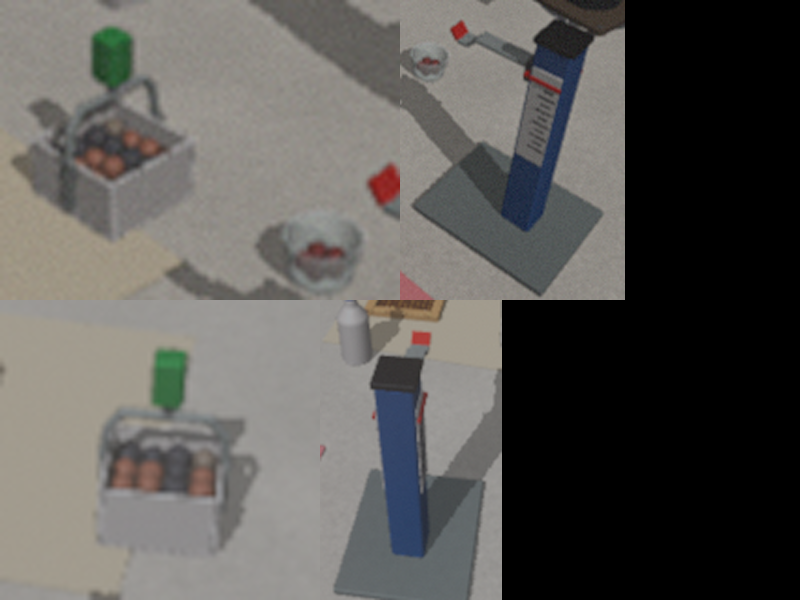

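```bash
cat > h.py <<'E'
import numpy as np,cv2
from plant import ctrl
from scipy.optimize import least_squares
from scipy.spatial.transform import Rotation as R
np.set_printoptions(precision=4,suppress=True)
C={n:ctrl.calibration(n) for n in("scene","side","wrist")}
def proj(n,P):
    P=np.atleast_2d(P);c=C[n];p=P@c["extrinsics"][:3,:3].T+c["extrinsics"][:3,3]
    K=c["intrinsics"];return np.c_[K[0,2]+K[0,0]*p[:,0]/-p[:,2],K[1,2]+K[1,1]*p[:,1]/p[:,2]]
def tri(a,b):
    f=lambda X:np.r_[(proj("scene",X)-a).ravel(),(proj("side",X)-b).ravel()]
    r=least_squares(f,[.6,-.2,.1]);return r.x,r.fun
def wproj(P,pos,quat):
    c=C["wrist"];T=c["tool_from_camera"];t=R.from_quat(quat).inv().apply(np.atleast_2d(P)-pos)
    p=(t-T[:3,3])@T[:3,:3];v=p*[1,-1,-1];th=np.arctan2(np.hypot(v[:,0],v[:,1]),v[:,2])
    u=v[:,:2]/np.hypot(v[:,0],v[:,1])[:,None];K=c["intrinsics"];return K[:2,2]+K[0,0]*th[:,None]*u
def pose(x,P):
    c,s=np.cos(x[2]),np.sin(x[2]);P=np.atleast_2d(P);return np.c_[x[0]+c*P[:,0]-s*P[:,1],x[1]+s*P[:,0]+c*P[:,1],P[:,2]]
E
python3 - <<'E'
from h import *
print("grip",tri((238.3,153.2),(302,174.3)));print("lip",tri((306.4,185.7),(240,210.5)))
print("cap",tri((183.2,210.5),(200.6,185.3)), "cup",tri((290.5,203),(310,245)))
# scale plate corners
sc=np.array([(281.9,279.3),(319.3,246.3),(382.7,283.1),(349.7,326.3)])
sd=np.array([(266.3,353.9),(275.1,290.7),(214.1,283.5),(193.2,349.5)])
X=[]
# order: match by nearest
def bp(n,uv,z):
    c=C[n];E=c["extrinsics"];K=c["intrinsics"]
    d=np.array([(uv[0]-K[0,2])/K[0,0],-(uv[1]-K[1,2])/K[0,0],-1]);d=E[:3,:3].T@d;o=-E[:3,:3].T@E[:3,3];return o+d*(z-o[2])/d[2]
print("scene plate",np.array([bp("scene",u,.012) for u in sc]));print("side plate",np.array([bp("side",u,.012) for u in sd]))
print("tub rim scene",np.array([bp("scene",u,.06) for u in [(220,176.75),(238.3,185),(258,176.75)]]))
print("tub bot scene",np.array([bp("scene",u,.0) for u in [(220,187.5),(238.75,199.2),(257.5,185)]]))
print("tub rim side",np.array([bp("side",u,.06) for u in [(285,202.5),(316.5,202.5)]]))
print("tub bot side",np.array([bp("side",u,.0) for u in [(285,215.7),(314.5,218)]]))
E
```

```text
grip (array([ 0.4992, -0.214 ,  0.1433]), array([ 0.0419,  0.1512,  0.0348, -0.15  ]))
lip (array([0.571 , 0.1585, 0.2558]), array([ 0.0229,  0.0699,  0.0219, -0.0701]))
cap (array([ 0.7873, -0.0611,  0.1433]), array([ 0.0279,  0.0889,  0.0312, -0.1072])) cup (array([ 0.4271, -0.0261,  0.0202]), array([-0.0665, -0.1962, -0.0593,  0.1792]))
scene plate [[0.6538 0.1876 0.012 ]
 [0.49   0.1639 0.012 ]
 [0.4563 0.3541 0.012 ]
 [0.6206 0.3823 0.012 ]]
side plate [[0.451  0.3433 0.012 ]
 [0.481  0.1639 0.012 ]
 [0.645  0.1897 0.012 ]
 [0.613  0.384  0.012 ]]
tub rim scene [[ 0.5583 -0.2401  0.06  ]
 [ 0.5369 -0.1638  0.06  ]
 [ 0.4548 -0.1629  0.06  ]]
tub bot scene [[ 0.5487 -0.2589  0.    ]
 [ 0.5355 -0.1643  0.    ]
 [ 0.4329 -0.1913  0.    ]]
tub rim side [[ 0.539  -0.1588  0.06  ]
 [ 0.441  -0.1885  0.06  ]]
tub bot side [[ 0.5389 -0.1651  0.    ]
 [ 0.4418 -0.1819 -0.    ]]
```

Run:
```python
from h import *
def bp(n,uv,z):
    c=C[n];E=c["extrinsics"];K=c["intrinsics"]
    d=np.array([(uv[0]-K[0,2])/K[0,0],-(uv[1]-K[1,2])/K[0,0],-1]);d=E[:3,:3].T@d;o=-E[:3,:3].T@E[:3,3];return o+d*(z-o[2])/d[2]
print([bp("scene",u,.012)[:2] for u in[(330,285.7),(343.8,292.7),(351.3,283.6)]],[bp("side",u,.012)[:2] for u in[(225.1,329.2),(242.7,330.8)]])
for s in [(.551,.294,np.radians(8.5))]:
  for z in(.25,.26,.27,.28): print(z,"scene",proj("scene",pose(s,[[0,-.12,z],[0,-.07,z],[0,-.022,z]])).round(1).tolist())
  print("lip,top",pose(s,[[0,-.1375,.263]]),proj("scene",pose(s,[[0,-.1375,.263],[0,0,.315]])),proj("side",pose(s,[[0,-.1375,.263],[0,0,.315]])))
s=ctrl.get_state();M=R.from_quat(s["tcp_rot"]).as_matrix();print(M,s["eef_pos"])
# above tub with camera centred: target tcp
for t in [(.4992,-.214,.30)]: print("shift",M.T@(np.array(t)-s["eef_pos"]))
```

```text
[array([0.5703, 0.2771]), array([0.5591, 0.3128]), array([0.5219, 0.3059])] [array([0.5634, 0.3124]), array([0.5217, 0.3037])]
0.25 scene [[312.0, 190.8], [330.1, 200.1], [348.7, 209.6]]
0.26 scene [[312.5, 187.4], [330.8, 196.6], [349.5, 206.0]]
0.27 scene [[313.0, 183.8], [331.4, 193.0], [350.3, 202.4]]
0.28 scene [[313.5, 180.2], [332.0, 189.3], [351.2, 198.7]]
lip,top [[0.5713 0.158  0.263 ]] [[306.4891 183.2225]
 [363.6718 189.6954]] [[239.8159 207.8476]
 [224.5112 229.0759]]
[[ 0.9502  0.3115 -0.0003]
 [ 0.3115 -0.9502  0.0018]
 [ 0.0003 -0.0018 -1.    ]] [ 0.2102 -0.6409  0.2382]
shift [ 0.4076 -0.3158 -0.0611]
```

send_rows:
  steps:
    - [0.015, -0.012, -0.01, 0, 1]
    - [0.05, -0.04, -0.03, 0, 1]
    - [0.09, -0.07, -0.06, 1, 1]
    - [0.13, -0.1, -0.06, 2, 1]
    - [0.17, -0.13, -0.06, 3, 1]
    - [0.21, -0.16, -0.06, 4, 1]
    - [0.25, -0.19, -0.06, 5, 1]
    - [0.285, -0.22, -0.06, 6, 1]
    - [0.32, -0.25, -0.06, 6, 1]
    - [0.355, -0.275, -0.06, 6, 1]
    - [0.385, -0.298, -0.06, 6, 1]
    - [0.408, -0.316, -0.06, 6, 1]

```text
time: 1.35
eef_pos: [0.5003, -0.2117, 0.2991]
tcp_rot: [0.994, 0.107, -0.0, -0.0]
contact_force: [-0.0, -0.0, -0.6]
opening: 1.004
finger_force: 0.0
```

send_rows:
  steps:
    - [0, 0, 0, 0, 1]
    - [0, 0, 0, 0, 1]

```text
time: 1.55
eef_pos: [0.4995, -0.2136, 0.299]
tcp_rot: [0.994, 0.107, -0.0, 0.0]
contact_force: [-0.3, 0.2, -0.1]
opening: 0.997
finger_force: 0.0
```

Run:
```python
from h import *
s=ctrl.get_state();im=ctrl.read_camera("wrist")[:,:,::-1].copy();cv2.imwrite("pics/w1raw.png",im)
print(s["eef_pos"],s["tcp_rot"],s["qpos"],s["contact_force"])
B,G,Rr=[im[...,i].astype(int) for i in range(3)]
m=((G>Rr+35)&(G>B+20)).astype(np.uint8);n,l,st,ce=cv2.connectedComponentsWithStats(m)
print(st[st[:,4]>50],ce[st[:,4]>50])
x=(.4992,-.214,np.radians(12))
print(wproj(pose(x,[[0,0,.145],[.013,.013,.163],[-.013,.013,.163],[-.013,-.013,.163],[.013,-.013,.163],[.05,.05,.06],[-.05,.05,.06],[-.05,-.05,.06],[.05,-.05,.06]]),s["eef_pos"],s["tcp_rot"]))
cv2.imwrite("pics/w1.png",cv2.resize(im,(800,600),interpolation=cv2.INTER_CUBIC))
```

```text
[ 0.4995 -0.2136  0.299 ] [ 0.9943  0.1066 -0.0004  0.    ] [-0.5907 -0.0471  1.8334 -0.0006  1.3559  0.7666] [-0.3031  0.1697 -0.1354]
[[     0      0    512    384 195938]
 [   244    165     28     33    669]] [[255.4939 191.5265]
 [257.287  183.7623]]
[[255.8714 182.2016]
 [242.0493 173.6907]
 [242.2605 200.0714]
 [269.3358 200.2085]
 [269.8383 173.8345]
 [216.2813 126.3142]
 [218.2046 201.8335]
 [293.1309 202.2129]
 [295.867  126.7369]]
```

View pics/w1.png

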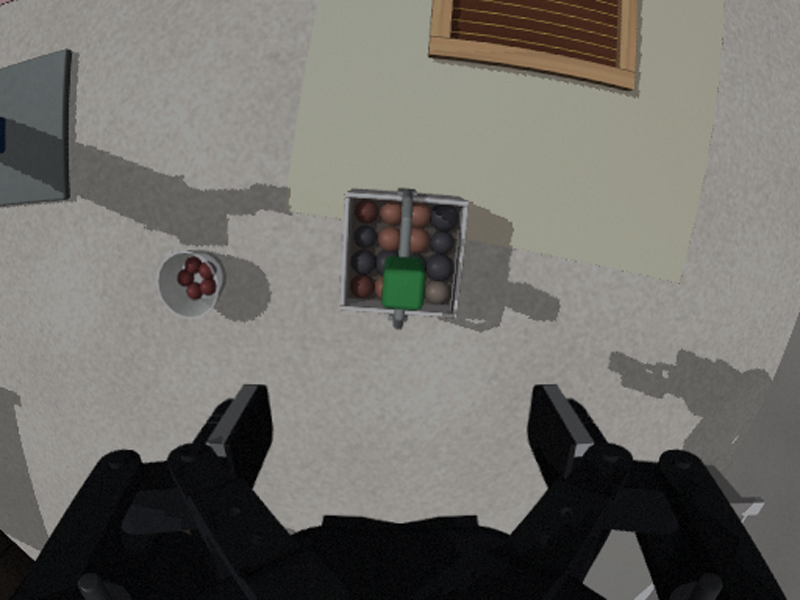

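The tub rim corners are at 800-px (347,191), (467,203), (456,316) and (342,307). The grip is at (404,283), and its area around is clear.

Run:
```python
from h import *
s=ctrl.get_state();p,q=s["eef_pos"],s["tcp_rot"]
px=np.array([(347,191),(467,203),(456,316),(342,307)])*.64
P=[[.05,.05,.06],[.05,-.05,.06],[-.05,-.05,.06],[-.05,.05,.06]]
r=least_squares(lambda x:(wproj(pose(x,P),p,q)-px).ravel(),[.5,-.214,.2]);print(r.x,np.degrees(r.x[2]),r.fun)
g=[[a,b,c] for a in(-.013,.013) for b in(-.013,.013) for c in(.119,.163)]
for x in (r.x,(.4992,-.214,r.x[2])):
    w=wproj(pose(x,g),p,q);print("grip bbox pred",w.min(0),w.max(0),"seen 244-272,165-198")
x=r.x
M=R.from_quat(q).as_matrix();print("yaw tool",np.degrees(np.arctan2(M[1,0],M[0,0])))
print("shift to grasp (tcp 11mm below grip pt)",M.T@(np.array([x[0],x[1],.145+.003-.011])-p))
```

```text
[ 0.5014 -0.2169  0.1344] 7.700002036227829 [-0.738  -0.3429  1.8079 -1.6108  0.3877  1.0712 -1.4681  1.2197]
grip bbox pred [244.0589 161.6757] [273.6826 199.1582] seen 244-272,165-198
grip bbox pred [240.6486 163.0763] [270.1483 200.6745] seen 244-272,165-198
yaw tool 12.155156335137915
shift to grasp (tcp 11mm below grip pt) [0.0017 0.003  0.162 ]
```

send_rows:
  steps:
    - [0, 0.001, 0.015, 1, 1]
    - [0.001, 0.002, 0.045, 3, 1]
    - [0.001, 0.0025, 0.075, 4.5, 1]
    - [0.001, 0.0025, 0.1, 4.5, 1]
    - [0.001, 0.0025, 0.12, 4.5, 1]
    - [0.001, 0.0025, 0.137, 4.5, 1]
    - [0.001, 0.0025, 0.15, 4.5, 1]
    - [0.001, 0.0025, 0.158, 4.5, 1]
    - [0.001, 0.0025, 0.162, 4.5, 1]
    - [0.001, 0.0025, 0.162, 4.5, 1]

```text
time: 2.6
eef_pos: [0.5009, -0.2165, 0.1371]
tcp_rot: [0.998, 0.066, -0.0, -0.0]
contact_force: [0.1, 0.5, -0.7]
opening: 1.001
finger_force: 0.0
```

Run:
```python
from h import *
im=ctrl.read_camera("wrist")[:,:,::-1];s=ctrl.get_state();print(s["eef_pos"],s["contact_force"])
cv2.imwrite("pics/w2.png",im)
```

```text
[ 0.5013 -0.2166  0.1377] [-1.1566  0.0933  0.0471]
```

View pics/w2.png

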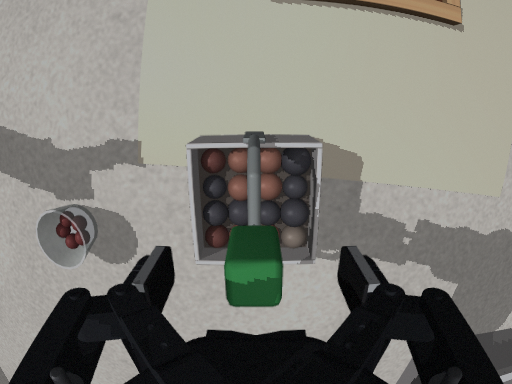

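The grip is centred between the pads (about 254,265) and square to them. Closing.

send_rows:
  steps:
    - [0, 0, 0, 0, -1]
    - [0, 0, 0, 0, -1]
    - [0, 0, 0, 0, -1]
    - [0, 0, 0, 0, -1]
    - [0, 0, 0, 0, -1]
    - [0, 0, 0, 0, -1]
    - [0, 0, 0, 0, -1]
    - [0, 0, 0, 0, -1]
  squeeze: 60

```text
time: 3.45
eef_pos: [0.5013, -0.2159, 0.1378]
tcp_rot: [0.998, 0.067, 0.0, -0.0]
contact_force: [-0.5, 2.6, 4.4]
opening: 0.303
finger_force: 60.6
```

send_rows:
  steps:
    - [0, 0, -0.005, 0, -1]
    - [0, 0, -0.015, 0, -1]
    - [0, 0, -0.03, 0, -1]
    - [0, 0, -0.045, 0, -1]
    - [0, 0, -0.06, 0, -1]
    - [0, 0, -0.07, 0, -1]
    - [0, 0, -0.075, 0, -1]
    - [0, 0, -0.075, 0, -1]
    - [0, 0, -0.075, 0, -1]

```text
time: 4.35
eef_pos: [0.5007, -0.216, 0.2118]
tcp_rot: [0.998, 0.067, -0.0, -0.0]
contact_force: [0.0, -0.4, -8.7]
opening: 0.298
finger_force: 59.6
```

Run:
```python
from h import *
f=[]
for i in range(3):
    im=ctrl.read_camera("wrist")[:,:,::-1];s=ctrl.get_state();f.append(s["contact_force"])
print(s,np.mean(f,0))
```

```text
{'time': 4.5, 'qpos': array([-0.5934,  0.0267,  1.9225, -0.    ,  1.1945,  0.8439]), 'dq': array([-0.002 ,  0.001 , -0.0032,  0.0004,  0.0006, -0.0004]), 'joint_efforts': array([  0.0005, -33.719 , -32.5147,  -0.0021,   0.0103,  -0.    ]), 'eef_pos': array([ 0.5005, -0.2159,  0.2112]), 'tcp_rot': array([ 0.9978,  0.0667, -0.0009, -0.0007]), 'contact_force': array([-0.0569, -0.1277, -8.0578]), 'wrist_torque': array([-0.0015, -0.0488,  0.004 ]), 'finger_force': 59.584413170814514, 'opening': 0.2922732304446918} [ 0.3486  0.0462 -8.0554]
```

send_rows:
  steps:
    - [0, 0, -0.008, 0, -1]
    - [0.002, -0.004, -0.02, 0, -1]
    - [0.007, -0.012, -0.035, 0, -1]
    - [0.014, -0.026, -0.05, 0, -1]
    - [0.024, -0.045, -0.065, 0, -1]
    - [0.034, -0.067, -0.08, 0, -1]
    - [0.045, -0.09, -0.09, 0, -1]
    - [0.056, -0.115, -0.096, 0, -1]
    - [0.068, -0.14, -0.0985, 0, -1]
    - [0.078, -0.165, -0.0985, 0, -1]
    - [0.088, -0.187, -0.0985, 0, -1]
    - [0.097, -0.206, -0.0985, 0, -1]

```text
time: 5.7
eef_pos: [0.5701, 0.0038, 0.3127]
tcp_rot: [0.998, 0.068, 0.001, -0.0]
contact_force: [1.2, -0.1, -7.5]
opening: 0.295
finger_force: 59.8
```

send_rows:
  steps:
    - [0.007, -0.015, 0, 0, -1]
    - [0.013, -0.028, 0, 0, -1]
    - [0.018, -0.038, 0, 0, -1]
    - [0.021, -0.045, 0, 0, -1]
    - [0.0225, -0.05, 0, 0, -1]
    - [0.0225, -0.05, 0, 0, -1]
    - [0.0225, -0.05, 0, 0, -1]

```text
time: 6.4
eef_pos: [0.5853, 0.0529, 0.3107]
tcp_rot: [0.998, 0.067, -0.0, 0.0]
contact_force: [0.4, -0.1, -7.8]
opening: 0.293
finger_force: 59.8
```

Run:
```python
from h import *
s=ctrl.get_state();im=ctrl.read_camera("wrist")[:,:,::-1];cv2.imwrite("pics/w3raw.png",im)
print(s["eef_pos"],s["tcp_rot"],s["qpos"],s["contact_force"])
x=(.549,.292,np.radians(8.8))
print(wproj(pose(x,[[.012,-.1375,.263],[-.012,-.1375,.263],[0,-.12,.25],[.022,-.022,.315]]),s["eef_pos"],s["tcp_rot"]))
cv2.imwrite("pics/w3.png",cv2.resize(im,(800,600),interpolation=cv2.INTER_CUBIC))
```

```text
[0.5853 0.0529 0.3107] [ 0.9978  0.0665 -0.0002  0.0003] [-0.0822  0.0482  1.7169 -0.0007  1.3768  1.3556] [ 0.4246 -0.1012 -7.7882]
[[108.4803 206.8529]
 [114.3508 237.459 ]
 [ 99.4243 215.8887]
 [-40.7775 217.2632]]
```

View pics/w3.png

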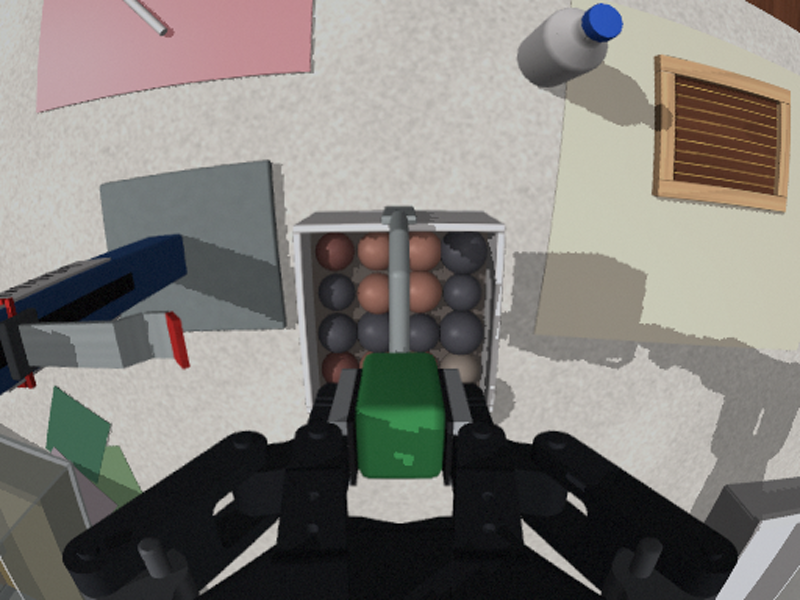

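The red lip corners are at 800-px (166,313), (178,312), (189,365) and (177,368). The arm strap runs left to the column, and the plate corners are at (270,160) and (285,328).

```bash
python3 - <<'E'
from h import *
s=ctrl.get_state();p,q=s["eef_pos"],s["tcp_rot"]
def wbp(uv,z):
    uv=np.array(uv)*.64
    return least_squares(lambda a:(wproj([[a[0],a[1],z]],p,q)-uv).ravel(),[.56,.15]).x
for n,u in dict(lt=(166,313),rt=(178,312),rb=(189,365),lb=(177,368)).items(): print(n,[wbp(u,z) for z in(.255,.263)])
print("floorbend",[wbp(u,.25) for u in((118,318),(125,366))],"arm far",[wbp(u,.265) for u in((30,318),(30,366),(115,318),(125,366))])
print("plate",[wbp(u,.012) for u in((100,185),(270,160),(285,328))])
print("colbase corner",wbp((184,236),.012),wbp((186,272),.012))
E
python3 - <<'E'
import cv2
im=cv2.imread("pics/w3raw.png")
cv2.imwrite("pics/w3z.png",cv2.resize(im[175:260,0:140],(800,486),interpolation=cv2.INTER_CUBIC))
E
```

```text
lt [array([0.5834, 0.1638]), array([0.5866, 0.1596])]
rt [array([0.5848, 0.1572]), array([0.588 , 0.1532])]
rb [array([0.5581, 0.1522]), array([0.5624, 0.1484])]
lb [array([0.5552, 0.1591]), array([0.5597, 0.155 ])]
floorbend [array([0.5744, 0.196 ]), array([0.5475, 0.1941])] arm far [array([0.5719, 0.2479]), array([0.5424, 0.2543]), array([0.5808, 0.1876]), array([0.5563, 0.1841])]
plate [array([0.6168, 0.3801]), array([0.6519, 0.1847]), array([0.4865, 0.1567])]
colbase corner [0.5697 0.2707] [0.5323 0.2676]
```

View pics/w3z.png

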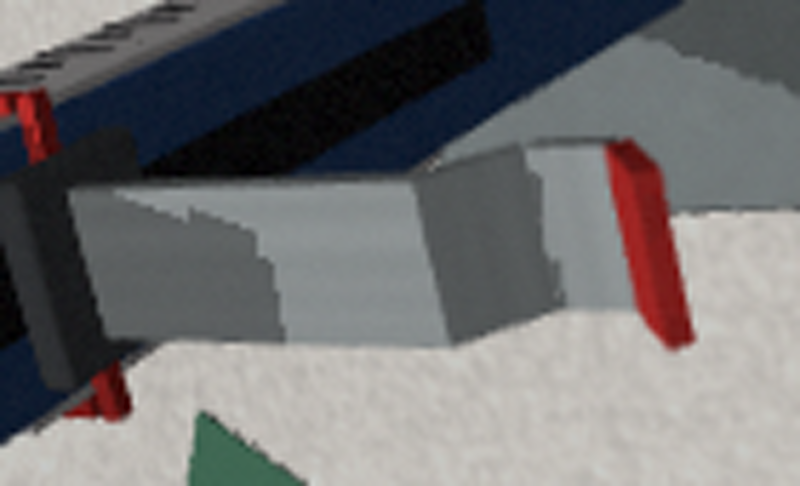

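The zoom shows the arm's flat top ending at crop x≈(415..450), then the inner slope, the floor, and the red lip's inner top edge at (607,143)–(638,310). The seat lies midway between the two edges.

Run:
```python
from h import *
s=ctrl.get_state();p,q=s["eef_pos"],s["tcp_rot"]
def wbp(c,z):
    uv=np.array(c)*.175+[0,175]
    return least_squares(lambda a:(wproj([[a[0],a[1],z]],p,q)-uv).ravel(),[.56,.15]).x
b=[wbp(u,.263) for u in((415,182),(452,345))];l=[wbp(u,.263) for u in((607,143),(638,310))]
print(b,l); mb,ml=np.mean(b,0),np.mean(l,0)
print("gap",np.linalg.norm(mb-ml),"seat",(mb+ml)/2,"widths",np.linalg.norm(b[0]-b[1]),np.linalg.norm(l[0]-l[1]))
a=[wbp(u,.263) for u in((75,188),(105,340))];ma=np.mean(a,0)
d=ml-ma;print("dir yaw",np.degrees(np.arctan2(d[0],-d[1])))
for e in (b,l,a): d=e[0]-e[1];print("edge yaw",np.degrees(np.arctan2(d[1],d[0])))
print("colside",ma, "col", (mb+ml)/2+.12*np.array([-np.sin(.155),np.cos(.155)]))
```

```text
[array([0.5771, 0.1901]), array([0.5539, 0.1864])] [array([0.5869, 0.1596]), array([0.5646, 0.1561])]
gap 0.032115120732867306 seat [0.5706 0.173 ] widths 0.023467243264207786 0.022525041637326142
dir yaw 12.719303199436654
edge yaw 9.112361667406622
edge yaw 8.862924646352777
edge yaw 3.0572244501446733
colside [0.553  0.2583] col [0.5521 0.2916]
```

send_rows:
  steps:
    - [0, -0.005, 0, -0.5, -1]
    - [0, -0.015, 0, -1, -1]
    - [0, -0.03, 0, -1.7, -1]
    - [0, -0.047, 0, -1.7, -1]
    - [0, -0.064, 0, -1.7, -1]
    - [0.001, -0.081, 0, -1.7, -1]
    - [0.001, -0.096, 0, -1.7, -1]
    - [0.001, -0.108, 0, -1.7, -1]
    - [0.001, -0.117, 0, -1.7, -1]
    - [0.001, -0.121, 0, -1.7, -1]
    - [0.001, -0.121, 0, -1.7, -1]
    - [0.001, -0.121, 0, -1.7, -1]

```text
time: 7.65
eef_pos: [0.5704, 0.1729, 0.3108]
tcp_rot: [0.997, 0.081, 0.0, 0.0]
contact_force: [-0.2, -0.4, -7.1]
opening: 0.296
finger_force: 59.9
```

Run:
```python
from h import *
f=[]
s=ctrl.get_state();im=ctrl.read_camera("wrist")[:,:,::-1]
a=ctrl.read_camera("scene")[:,:,::-1];b=ctrl.read_camera("side")[:,:,::-1]
print(s["eef_pos"],s["tcp_rot"],s["contact_force"],s["wrist_torque"])
r=lambda im,x,y,w,h,W,H:cv2.resize(im[y:y+h,x:x+w],(W,H),interpolation=cv2.INTER_CUBIC)
cv2.imwrite("pics/z4.png",np.vstack([np.hstack([r(a,270,120,100,75,400,300),r(b,190,150,100,75,400,300)]),r(im,80,84,272,102,800,300)]))
```

```text
[0.5704 0.1729 0.3108] [0.9967 0.0813 0.     0.0004] [-0.2178 -0.4287 -7.0977] [-0.0351 -0.0341  0.0232]
```

View pics/z4.png

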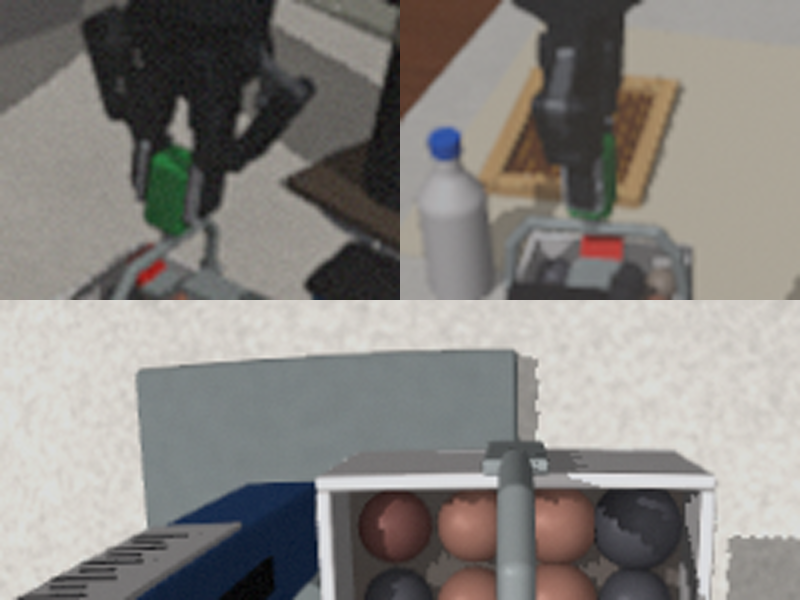

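Run:
```python
from h import *
s=ctrl.get_state();im=ctrl.read_camera("wrist").astype(int)
p,q=s["eef_pos"],s["tcp_rot"]
m=(im[...,0]>im[...,1]+80)&(im[...,0]>im[...,2]+80)
n,l,st,ce=cv2.connectedComponentsWithStats(m.astype(np.uint8))
for i in range(1,n):
  if st[i,4]>20: print(st[i],ce[i])
th=np.radians(9.3);c=(.5705-.12*np.sin(th),.173+.12*np.cos(th),th)
print("pred lip in(.263) ",wproj(pose(c,[[.012,-.1375,.263],[-.012,-.1375,.263],[.012,-.142,.262],[-.012,-.142,.262],[.012,-.1025,.263],[-.012,-.1025,.263]]),p,q))
print(ctrl.calibration("wrist")["intrinsics"][0])
cv2.imwrite("pics/w5.png",cv2.resize(im[150:280,160:360].astype(np.uint8)[:,:,::-1],(800,520),interpolation=cv2.INTER_CUBIC))
```

```text
[ 69 188  45   5 196] [ 92.2398 190.2908]
[116 188   7  15  75] [119.1867 194.7067]
[266 203  11  24 216] [270.4722 214.0602]
[283 208   4  28 107] [284.5047 221.6262]
pred lip in(.263)  [[281.9707 205.9025]
 [280.8306 239.0369]
 [288.652  205.3848]
 [287.2454 238.3481]
 [228.3772 205.8465]
 [229.4954 238.9761]]
[297.3186   0.     255.6394]
```

View pics/w5.png

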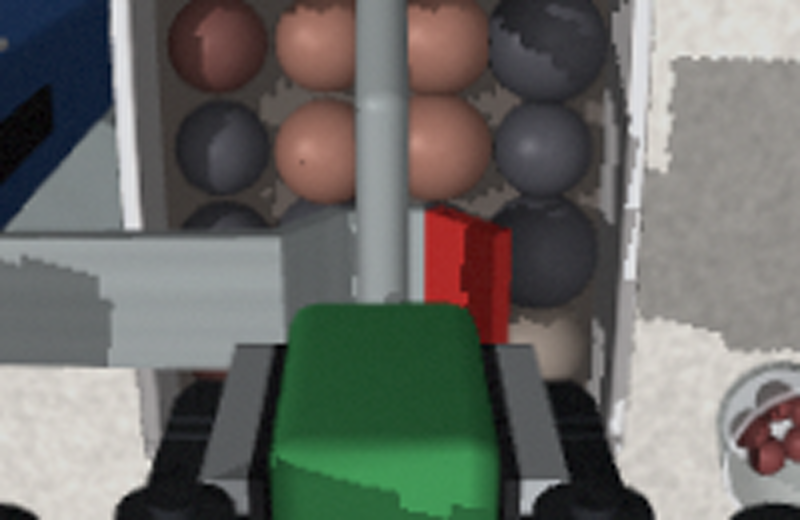

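The bar (crop x≈382) is over the trough: bend at 280, floor to 425, lip to 508. It sits about 0.7 mm toward the column and 1.5 mm to +x, so I'll correct that while lowering.

send_rows:
  steps:
    - [-0.0007, 0.0003, 0.001, 0, -1]
    - [-0.0015, 0.0007, 0.003, 0, -1]
    - [-0.0015, 0.0007, 0.006, 0, -1]
    - [-0.0015, 0.0007, 0.009, 0, -1]
    - [-0.0015, 0.0007, 0.012, 0, -1]
    - [-0.0015, 0.0007, 0.015, 0, -1]
    - [-0.0015, 0.0007, 0.017, 0, -1]
    - [-0.0015, 0.0007, 0.019, 0, -1]
    - [-0.0015, 0.0007, 0.02, 0, -1]
    - [-0.0015, 0.0007, 0.02, 0, -1]

```text
time: 8.85
eef_pos: [0.5689, 0.1725, 0.2907]
tcp_rot: [0.997, 0.082, -0.0, 0.0]
contact_force: [0.2, -0.3, -7.7]
opening: 0.292
finger_force: 59.9
```

send_rows:
  steps:
    - [0, 0, 0.001, 0, -1]
    - [0, 0, 0.002, 0, -1]
    - [0, 0, 0.0035, 0, -1]
    - [0, 0, 0.005, 0, -1]
    - [0, 0, 0.007, 0, -1]
    - [0, 0, 0.009, 0, -1]
    - [0, 0, 0.011, 0, -1]
    - [0, 0, 0.013, 0, -1]
    - [0, 0, 0.0145, 0, -1]
    - [0, 0, 0.015, 0, -1]
    - [0, 0, 0.015, 0, -1]
    - [0, 0, 0.015, 0, -1]

```text
time: 10.05
eef_pos: [0.569, 0.1725, 0.276]
tcp_rot: [0.997, 0.082, 0.0, 0.0]
contact_force: [-0.0, 0.5, -5.8]
opening: 0.297
finger_force: 59.9
```

```bash
cat >> h.py <<'E'
def avg(k,n=4):
    f=[];z=[]
    for i in range(n):
        im=ctrl.read_camera(k);s=ctrl.get_state();f.append(np.r_[s["contact_force"],s["wrist_torque"],s["eef_pos"]])
    print(s["time"],np.mean(f,0));return im[:,:,::-1]
E
python3 - <<'E'
from h import *
cv2.imwrite("pics/w6.png",avg("wrist"))
E
```

```text
10.25 [-0.1624  0.3039 -6.2678  0.0169  0.0366 -0.0095  0.569   0.1725  0.276 ]
```

send_rows:
  steps:
    - [0, 0, 0.001, 0, -1]
    - [0, 0, 0.003, 0, -1]
    - [0, 0, 0.006, 0, -1]
    - [0, 0, 0.009, 0, -1]
    - [0, 0, 0.012, 0, -1]
    - [0, 0, 0.015, 0, -1]
    - [0, 0, 0.018, 0, -1]
    - [0, 0, 0.021, 0, -1]
    - [0, 0, 0.024, 0, -1]
    - [0, 0, 0.027, 0, -1]
    - [0, 0, 0.029, 0, -1]
    - [0, 0, 0.03, 0, -1]

```text
time: 11.45
eef_pos: [0.569, 0.1725, 0.2458]
tcp_rot: [0.997, 0.082, 0.0, -0.0]
contact_force: [-0.7, 0.3, -3.6]
opening: 0.296
finger_force: 60.2
```

send_rows:
  steps:
    - [0, 0, 0.001, 0, -1]
    - [0, 0, 0.003, 0, -1]
    - [0, 0, 0.006, 0, -1]
    - [0, 0, 0.009, 0, -1]
    - [0, 0, 0.012, 0, -1]
    - [0, 0, 0.015, 0, -1]
    - [0, 0, 0.017, 0, -1]
    - [0, 0, 0.019, 0, -1]
    - [0, 0, 0.02, 0, -1]
    - [0, 0, 0.02, 0, -1]
    - [0, 0, 0.02, 0, -1]

```text
time: 12.55
eef_pos: [0.569, 0.1725, 0.226]
tcp_rot: [0.997, 0.082, 0.0, -0.0]
contact_force: [-1.9, -0.1, 0.1]
opening: 0.296
finger_force: 60.5
```

Run:
```python
from h import *
avg("scene",20)
```

```text
13.55 [-0.7335 -0.1175 -1.6843 -0.0241  0.1372 -0.0043  0.569   0.1725  0.2259]
```

send_rows:
  steps:
    - [0, 0, 0.001, 0, -1]
    - [0, 0, 0.0025, 0, -1]
    - [0, 0, 0.0045, 0, -1]
    - [0, 0, 0.0065, 0, -1]
    - [0, 0, 0.0085, 0, -1]
    - [0, 0, 0.0105, 0, -1]
    - [0, 0, 0.0125, 0, -1]
    - [0, 0, 0.014, 0, -1]
    - [0, 0, 0.015, 0, -1]
    - [0, 0, 0.015, 0, -1]
    - [0, 0, 0.015, 0, -1]

```text
time: 14.65
eef_pos: [0.569, 0.1725, 0.211]
tcp_rot: [0.997, 0.082, 0.0, 0.0]
contact_force: [-0.7, 0.8, 0.3]
opening: 0.295
finger_force: 60.6
```

Run:
```python
from h import *
cv2.imwrite("pics/sc7.png",avg("scene",45));cv2.imwrite("pics/sd7.png",avg("side",15))
a=cv2.imread("pics/sc7.png");b=cv2.imread("pics/sd7.png");w=ctrl.read_camera("wrist")[:,:,::-1]
r=lambda im,x,y,w,h,W,H:cv2.resize(im[y:y+h,x:x+w],(W,H),interpolation=cv2.INTER_CUBIC)
cv2.imwrite("pics/z7.png",np.vstack([np.hstack([r(a,260,150,120,90,400,300),r(b,180,170,120,90,400,300)]),r(w,56,150,400,150,800,300)]))
```

```text
16.9 [-0.1608  0.1866 -0.1102  0.0174  0.0278  0.0024  0.569   0.1725  0.2109]
17.65 [ 0.1031  0.0952 -0.1513  0.0227 -0.0439  0.0075  0.569   0.1725  0.2108]
```

View pics/z7.png

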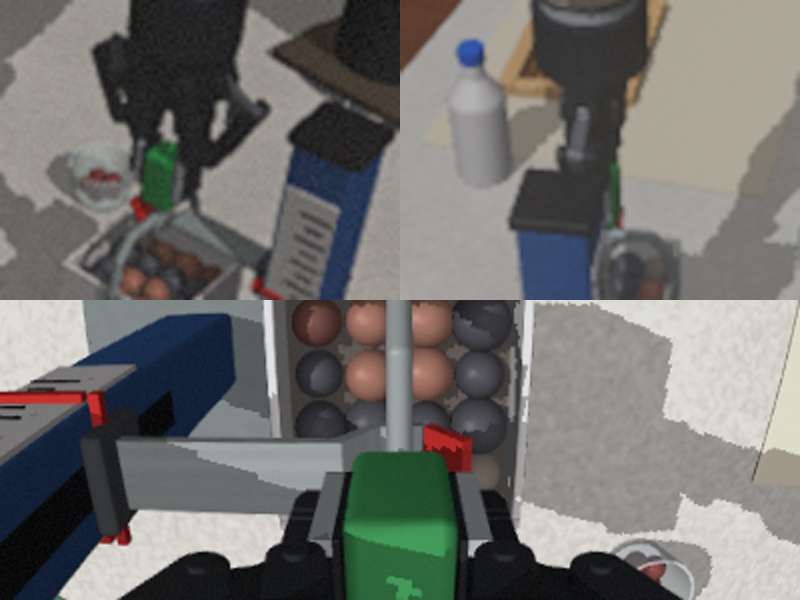

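Seated in the trough (bar at (398,400) in the lower panel, lip right of it), with residual force about 0.1 N. Releasing gently.

send_rows:
  steps:
    - [0, 0, 0, 0, -1]
    - [0, 0, 0, 0, -1]
    - [0, 0, 0, 0, -0.45]
    - [0, 0, 0, 0, -0.42]
    - [0, 0, 0, 0, -0.4]
    - [0, 0, 0, 0, -0.38]
    - [0, 0, 0, 0, -0.35]
    - [0, 0, 0, 0, -0.3]
    - [0, 0, 0, 0, -0.2]
    - [0, 0, 0, 0, -0.1]
    - [0, 0, 0, 0, 0.05]
    - [0, 0, 0, 0, 0.15]
  squeeze: 20

```text
time: 18.9
eef_pos: [0.5689, 0.1725, 0.2108]
tcp_rot: [0.997, 0.082, -0.0, 0.0]
contact_force: [0.0, 0.1, 1.1]
opening: 0.573
finger_force: 0.0
```

send_rows:
  steps:
    - [0, 0, 0, 0, 0.15]
    - [0, 0, 0, 0, 0.15]
    - [0, 0, 0, 0, 0.15]
    - [0, 0, 0, 0, 0.15]

```text
time: 19.3
eef_pos: [0.5689, 0.1725, 0.2108]
tcp_rot: [0.997, 0.082, -0.0, -0.0]
contact_force: [-0.4, 0.2, -0.7]
opening: 0.577
finger_force: 0.0
```

Run:
```python
from h import *
def red(im):
    im=im.astype(int);m=(im[...,0]>im[...,1]+80)&(im[...,0]>im[...,2]+80);n,l,st,ce=cv2.connectedComponentsWithStats(m.astype(np.uint8));return [(st[i,4],ce[i].round(2).tolist()) for i in range(1,n) if st[i,4]>40]
def gr(im):
    im=im.astype(int);m=(im[...,1]>im[...,0]+35)&(im[...,1]>im[...,2]+20);n,l,st,ce=cv2.connectedComponentsWithStats(m.astype(np.uint8));i=1+st[1:,4].argmax();return st[i],ce[i].round(2)
for i in range(6):
    w=ctrl.read_camera("wrist");print(gr(w),red(w))
s=ctrl.get_state();print(s["opening"],s["contact_force"],s["eef_pos"],s["time"]);cv2.imwrite("pics/w8.png",w[:,:,::-1])
b=cv2.imread("pics/w6.png")[:,:,::-1];print("held",gr(b))
```

```text
(array([ 227,  225,   58,   80, 4096], dtype=int32), array([255.48, 265.52])) [(np.int32(219), [74.84, 198.15]), (np.int32(85), [103.98, 203.24]), (np.int32(297), [282.15, 227.61])]
(array([ 227,  225,   58,   80, 4101], dtype=int32), array([255.48, 265.51])) [(np.int32(217), [74.84, 198.16]), (np.int32(86), [104.0, 203.17]), (np.int32(295), [282.08, 227.6])]
(array([ 227,  225,   58,   80, 4098], dtype=int32), array([255.47, 265.49])) [(np.int32(216), [74.88, 198.17]), (np.int32(85), [103.98, 203.24]), (np.int32(296), [282.03, 227.52])]
(array([ 227,  225,   58,   80, 4098], dtype=int32), array([255.46, 265.49])) [(np.int32(215), [75.0, 198.18]), (np.int32(86), [104.0, 203.17]), (np.int32(295), [282.03, 227.59])]
(array([ 227,  225,   58,   80, 4098], dtype=int32), array([255.48, 265.51])) [(np.int32(218), [74.7, 198.15]), (np.int32(84), [103.95, 203.14]), (np.int32(294), [282.1, 227.78])]
(array([ 227,  225,   58,   80, 4102], dtype=int32), array([255.45, 265.5 ])) [(np.int32(220), [74.73, 198.14]), (np.int32(85), [103.98, 203.24]), (np.int32(295), [282.13, 227.66])]
0.5730673951873518 [-0.1163 -0.8252 -0.745 ] [0.5689 0.1725 0.2108] 19.6
held (array([ 228,  226,   57,   80, 4129], dtype=int32), array([255.48, 266.61]))
```

The tub is perfectly still. Withdrawing straight up.

send_rows:
  steps:
    - [0, 0, -0.002, 0, 0.15]
    - [0, 0, -0.006, 0, 0.15]
    - [0, 0, -0.012, 0, 0.15]
    - [0, 0, -0.02, 0, 0.15]
    - [0, 0, -0.03, 0, 0.15]
    - [0, 0, -0.042, 0, 0.15]
    - [0, 0, -0.056, 0, 0.15]
    - [0, 0, -0.072, 0, 0.15]
    - [0, 0, -0.09, 0, 0.15]
    - [0, 0, -0.108, 0, 0.15]
    - [0, 0, -0.122, 0, 0.15]
    - [0, 0, -0.13, 0, 0.15]

```text
time: 20.8
eef_pos: [0.5694, 0.1726, 0.3435]
tcp_rot: [0.997, 0.082, 0.002, -0.0]
contact_force: [0.2, -0.5, 0.0]
opening: 0.575
finger_force: 0.0
```

send_rows:
  steps:
    - [0, 0, 0, 0, 0.15]
    - [0, 0, 0, 0, 0.15]
    - [0, 0, 0, 0, 0.15]
    - [0, 0, 0, 0, 0.15]
    - [0, 0, 0, 0, 0.15]
    - [0, 0, 0, 0, 0.15]
    - [0, 0, 0, 0, 0.15]
    - [0, 0, 0, 0, 0.15]

```text
time: 21.6
eef_pos: [0.5689, 0.1725, 0.3408]
tcp_rot: [0.997, 0.082, -0.0, 0.0]
contact_force: [-0.5, -0.1, -0.6]
opening: 0.571
finger_force: 0.0
```

Run:
```python
from h import *
def gr(im):
    im=im.astype(int);m=(im[...,1]>im[...,0]+35)&(im[...,1]>im[...,2]+20);n,l,st,ce=cv2.connectedComponentsWithStats(m.astype(np.uint8));i=1+st[1:,4].argmax();return st[i],ce[i].round(2)
for i in range(8): w=ctrl.read_camera("wrist");print(*gr(w))
s=ctrl.get_state();x=(.569,.1725,np.radians(9.3));b=.174-.105+.002
g=[[i,j,b+k] for i in(-.013,.013) for j in(-.013,.013) for k in(.119,.163)]
v=wproj(pose(x,g),s["eef_pos"],s["tcp_rot"]);print("level pred",v.min(0),v.max(0),s["eef_pos"])
```

```text
[ 241  172   30   38 1045] [255.33 191.4 ]
[ 241  172   30   38 1045] [255.33 191.36]
[ 241  173   30   37 1045] [255.32 191.39]
[ 241  173   30   37 1043] [255.32 191.42]
[ 241  172   30   38 1043] [255.33 191.42]
[ 241  173   30   37 1047] [255.34 191.37]
[ 241  173   30   37 1047] [255.34 191.37]
[ 241  173   30   37 1047] [255.34 191.37]
level pred [240.1443 169.9164] [271.0652 210.3811] [0.5689 0.1725 0.3408]
```

The tub is still and level, and the gripper is clear of it.

```bash
python3 -c "
from plant import ctrl
print(ctrl.sign_off())"
```

```text
the job is handed in; nothing more can be done
None
```

The tub hangs level and still in the scale's hook and weighs roughly 770 g (hook about 76 mm down); it showed no movement in the camera after release, the gripper is clear, and the job was handed in at about 22 s.

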